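# Start an insulation test on the tester

### The job

Start an insulation test on the white tester, using the four control modules on its top: push the raised end of the rocker switch all the way down, then push the square key fully in so that it stays in, then press the flat round button fully down and keep it down; the program finishes while still holding the round button down. It is all done by pushing with the closed fingers; nothing has to be gripped. Do not press the mushroom-headed stop button, and do not pick up or shift the cup, tape, marker or syringe that stand about.

Things in the scene. Friction and masses are not known exactly. Their poses are not given: they have to be found in the camera images.
- console: The tester, fixed: a white case 148 x 148 x 120 mm high with four grey modules on top, each 68 x 68 x 30 mm high, in a 2 x 2 pattern, centres 72 mm apart; which module stands where differs from run to run. Origin: centre of the case's underside; module tops 150 mm above it; z up, x and y along the edges. Turned -0.15 to 0.45 rad, the modules with it.
- rocker_raised_end (a point): Where to push the rocker: top face of its raised end, 24 mm from the pivot toward the case's +x side, 6 mm from the edge. Black rocker, 60 mm along the case's x, 32 mm wide, V-shaped top, small white bar on the end to push. The point moves with it: 17 to 19 mm above the module's top when off, 9 mm when fully down (and 4 mm further out); that half is then level.
- rocker (a joint): Rocker angle, rad: about 0 to 0.08 at the start (off), 0.40 when the raised end is fully down (on). No spring: it stays where it is left; about 3.5 N at the push point moves it.
- square_key_top (a point): Square black key, 24 x 24 mm. It is listed by the centre of its top face (the point moves with it; point z is up); 12 to 14 mm above the module's top at the start, 6 mm when fully in. Push straight down.
- square_key (a joint): Travel of the square key, m: 0 to 0.002 at the start, 0.008 fully in. No spring: it stays where it is pushed; about 3.5 N moves it.
- round_button_top (a point): Flat round black button, 36 mm across, in a bright metal ring 52 mm across. It is listed by the centre of its top face (the point moves with it; point z is up); 14 mm above the module's top when up, 6 mm when fully down. Push straight down.
- round_button (a joint): Travel of the round button, m: 0 up, 0.008 fully down. A spring pushes it back up: 1.4 N to begin, 5 N fully down.
- mushroom_stop_top (a point): Mushroom-headed stop button, not to be pressed: a domed black head 48 mm across on a narrower neck; this is the top of the dome, 30 mm above the module's top, the tallest thing on the tester.
- mushroom_stop (a joint): Travel of the stop button, m: 0 up, 0.006 fully down; sprung, 5 N to begin.
- cup: Loose specimen cup, white with a yellow screw lid, 64 mm across and 64 mm high; origin at the centre of its underside. Behind the tester. Bystander.
- tape: Loose roll of white tape, 72 mm across, 24 mm high; origin at the centre of its underside. Behind the oscilloscope or the tester. Bystander.
- marker: Loose white and black marker pen lying flat, 131 mm long, 16 mm thick; origin at the middle of its underside, along y. To the right of the tester. Bystander.
- syringe: Loose syringe lying flat, 118 mm long, 17 mm thick; origin at the middle of its underside, along y. Further to the right. Bystander.

How it is judged (in metres and radians):
On the way, in this order (a step that is already met when the one before it is completed fails the run):
1. the rocker's raised end is pushed fully down (value of joint rocker above 0.34 rad), for 0.1 s.
2. the square key is pushed fully in (value of joint rocker above 0.34 rad and value of joint square_key above 0.0062 m), for 0.1 s.
3. the round button is pressed fully down by the fingers (all of step 2 and value of joint round_button above 0.006 m and contact force between the fingers and round_button above 1 N), for 0.2 s.
At the end, for the whole second after the job is handed in: The rocker is on (over 0.34 of 0.40 rad), the square key is in (over 6.2 of 8 mm), the fingers still hold the round button down (over 6 of 8 mm, with more than 1 N), the stop button is up, and the loose things are within 15 mm of where they stood (all of step 3 and value of joint mushroom_stop below 0.002 m and distance of each of cup, tape, marker, syringe from where it was at the start of the episode below 0.015 m); the arm keeps its last pose, push and grip.
It fails at once if the stop button is pressed (2 mm or more) (value of joint mushroom_stop above 0.002 m).
It fails at once if the square key is pressed before the rocker is on (value of joint square_key above 0.004 m and value of joint rocker below 0.3 rad).
It fails at once if the round button is pressed before the rocker is on and the square key is in (value of joint round_button above 0.003 m and (value of joint rocker below 0.3 rad or value of joint square_key below 0.0055 m)).
It fails at once if the cup, tape, marker or syringe is lifted, carried or shifted by more than 15 mm (distance of any of cup, tape, marker, syringe from where it was at the start of the episode above 0.015 m).
It also fails if it takes over 38 s, if anything falls off the work surface, if the arm or the gripper's body presses on something with over 40 N, if the wrist force passes 120 N, or if a joint passes its speed limit or range.

### The arm

A 6-joint arm with a two-finger parallel gripper is mounted at the origin on a cart in front of the work surface, level with it; the furniture and walls round the work are solid. World frame = base frame: x ahead of the robot, y to its left, z up, the work surface at z = 0. Lengths are in m, angles in degrees, forces in N, time in s.
With the tool pointing down it reaches from about 0.35 to 0.875 m from the base axis. Payload 4.2 kg.
Tool frame: the origin (TCP) lies midway between the tips of the shut fingers; the grasp point (between the pads) lies 19 mm behind it; z points along the fingers, y is the line along which they close (so a half turn about z gives the same grasp; the last joint's range is limited). The gripper opens to 87 mm and grips with 3 to 60 N. Pads are 19 mm wide; open, the fingers measure 117 mm over their backs; the gripper's body (75 mm by 190 mm) begins 51 mm behind the grasp point.
Start: joints at [-61.559, 22.042, 0.453, 0, -68.411, -14.817], TCP at [0.147, -0.607, 0.223] pointing down, gripper open.
Joint ranges: [-179.83, 179.83], [-69.29, 118.12], [-61.27, 80.66], [-181.25, 117.63], [-171.15, -9.14], [-177.46, 177.46]. Speed limits (degrees/s): [159.86, 159.86, 180, 180, 180, 180].

### API

Orientations are given as a 3x3 rotation matrix whose columns are the frame's x, y, z axes.
In Python, from station import r, cams gives the robot as it stands.
- The arm moves only by the tool play_rows, never from a script. Its argument "commands" is text: rows parted by semicolons, each of 6 numbers parted by spaces: the shift along the world's x, y, z normalised to -1 to 1, where 1 is 30 mm, then the turn, a rotation vector about the world's x, y, z normalised to -1 to 1, where 1 is 0.15 rad. A call has 1 to 20 rows; each row shifts and turns the commanded pose from where the row before left it; what a row does not reach is not made up. A row lasts 1/10 s, in which the tool goes at most 50 mm and 8.59 degrees, less where a joint would pass 70% of its speed; a pose out of reach is approached as far as the arm can. A call with a number of a shift or a turn outside -1 to 1 is refused whole. A call with a gripper value outside its range is refused whole. "grip" is the finger opening in mm, from 0 to 87, set as the call begins (left out, the last holds). The fingers move at their own pace and stop on an object; the grip force is fixed at half the most. Time passes only in rows, so rows that do not move let the fingers close. It gives the time, the measured TCP pose, the force, the opening and the grip force at its end, in the units of the state.
- r.sense(): the state, without advancing time (a new reading comes with each control period).
- cams.capture(name): name is "side" or "top"; returns (picture, depth): 480x640x3 uint8, blue, green, red; 480x640 float32, m along the optical axis (not along the pixel's ray), 0 where there is no reading.
- cams.camera_info(name): a dict with "mtx" (3x3 intrinsics, pixels), "k1" (the pictures are not rectified: a ray, as slopes to the right and down, at radius r is drawn at 1 + k1 r^2 times it, then the intrinsics apply), "R" (3x3) and "t" (3): a world point X has camera coordinates R X + t. Camera axes: x right, y down, z forward; pixel columns grow to the right and rows downward; lengths in m; the calibration is good to about 2 mm. A picture is of the moment at which its call begins. camera_info takes no time and is no camera call.
- r.finish_job(): hands the job in; it is judged then, once.
The state is a dict: "time_s": time; "joints": joint angles; "joint_velocities": joint speeds; "effort": joint torques, N m; "tcp_pos": TCP position; "ee_rot": TCP orientation; "wrist_force": force on the tool from outside, world axes, zero at the start; "moment": the same for the moment, N m; "gripper_width": opening from 0.0 (shut) to 1.0 (fully open); "gripper_force": force on a finger pad.
Only numpy, scipy, OpenCV 4.12 (cv2) and the standard library are available. Lean on these libraries where they do the work, as an engineer would, in place of code of your own. Each camera call takes 0.05 s, during which the arm holds its last target. There are 200 camera calls.

## Working session

There is one attempt and no reset: what is moved stays moved. The work goes in short steps, Python scripts to look and compute and a tool call to move; the robot and the scene stay as the last step left them, time stands still between calls to the robot, and variables do not carry over. Pictures are saved under pics/ and viewed, at most 10 in all, crops included, and the job is handed in when it is done.

Besides the shell and the picture viewer there is one more tool, called after ">>>" as name(argument=value, ...) on one line, values as JSON. play_rows: Moves the arm, as the interface text tells. Scaled input: -1 to 1 covers 30 mm each way for a shift and 0.15 rad each way for a turn. Its arguments: {"type":"object","properties":{"commands":{"type":"string"},"grip":{"type":"number"}},"required":["commands"]}

```bash
mkdir -p pics; cat > h.py <<'E'
import numpy as np, cv2
from station import r, cams
def ray(n,u,v):
    c=cams.camera_info(n);p=cv2.undistortPoints(np.array([[[u,v]]],float),np.array(c['mtx'],float),np.array([c['k1'],0,0,0],float))[0,0]
    R=np.array(c['R']);t=np.array(c['t']);return -R.T@t, R.T@np.array([p[0],p[1],1])
def atz(n,u,v,z):
    o,d=ray(n,u,v);return o+d*(z-o[2])/d[2]
def atd(n,u,v,D):
    o,d=ray(n,u,v);return o+d*D
E
python3 - <<'E'
from h import *
for n in('side','top'):
    p,d=cams.capture(n);cv2.imwrite(f'pics/{n}0.png',p);np.save(n+'0.npy',d)
    c=cams.camera_info(n);print(n,c['mtx'],c['k1'],-np.array(c['R']).T@c['t'])
s=r.sense();print(s['time_s'],s['tcp_pos'],s['ee_rot'])
E
```

```text
side [[446.91657135   0.         323.69196915]
 [  0.         446.91657135 236.82853242]
 [  0.           0.           1.        ]] -0.049973565730273305 [ 0.5522514  -0.69938705  0.51506487]
top [[603.91627081   0.         317.91097071]
 [  0.         603.91627081 236.25491787]
 [  0.           0.           1.        ]] -0.016379045120778035 [0.36296823 0.05880489 1.58815909]
0.1 [ 0.14710145 -0.60690529  0.22160405] [[-9.71905116e-01 -2.35372307e-01 -5.68479087e-04]
 [-2.35372961e-01  9.71903413e-01  1.82353007e-03]
 [ 1.23298284e-04  1.90610281e-03 -9.99998176e-01]]
```

View pics/top0.png

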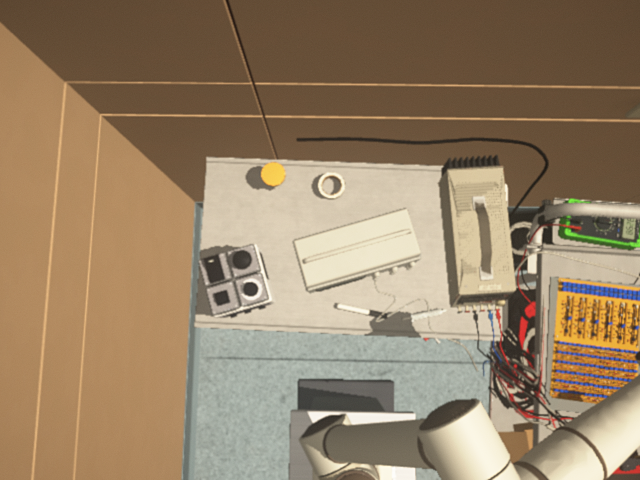

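View pics/side0.png

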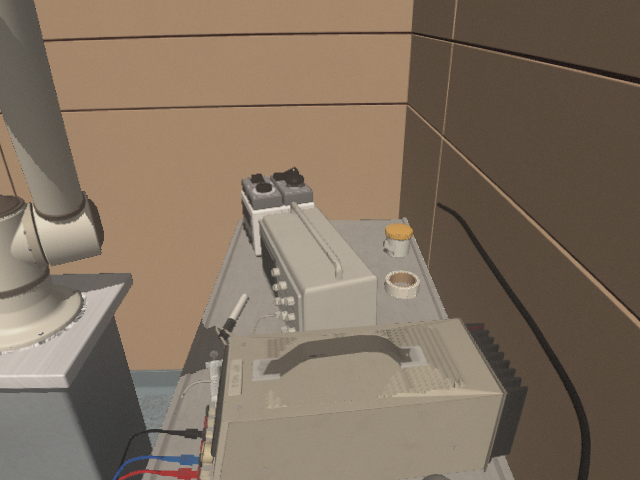

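The top view shows the tester at about (235, 280), the cup at (273, 174), the tape at (330, 186), and the marker and syringe at (360, 310) and (425, 315). I'll enlarge the tester next.

```bash
python3 - <<'E'
from h import *
p=cv2.imread('pics/top0.png');c=p[235:325,190:285]
cv2.imwrite('pics/topc.png',cv2.resize(c,None,fx=6.5,fy=6.5,interpolation=cv2.INTER_CUBIC))
d=np.load('top0.npy')
for n,u,v in [('tester',235,280),('cup',273,174),('rightedge table',440,250),('robot',460,430),('scope',358,250),('scope2',480,240),('imgright',236,281)]:
    print(n,d[v,u],atd('top',u,v,d[v,u]).round(3))
E
```

```text
tester 1.4432555 [0.469 0.288 0.15 ]
cup 1.5658818 [0.752 0.213 0.066]
rightedge table 1.5939953 [ 0.568 -0.228  0.   ]
robot 0.8182001 [ 0.227 -0.119  0.736]
scope 1.4491285 [ 0.546 -0.005  0.148]
scope2 1.4189159 [ 0.571 -0.29   0.176]
imgright 1.4398665 [0.467 0.285 0.153]
```

View pics/topc.png

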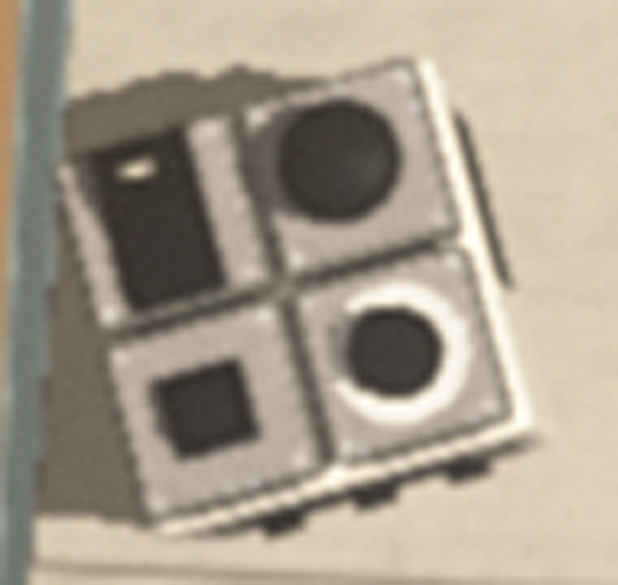

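The crop, going by its own pixels, shows the rocker at back-left with its white bar at (137,168) and the mushroom at back-right at (338,160). The square key is at front-left (206,408) and the round button at front-right (395,350). The grid centre is at (287,290).

```bash
python3 - <<'E'
from h import *
d=np.load('top0.npy')
f=lambda a,b:(190+(a+.5)/6.5-.5,235+(b+.5)/6.5-.5)
P={}
for n,a,b,z in [('bar',137,168,.168),('mush',338,160,.17),('key',206,408,.163),('round',395,350,.164),('grid',287,290,.15),('TR',415,62,.15),('BR',510,410,.15),('BL',150,515,.15),('L',62,168,.15)]:
    u,v=f(a,b);P[n]=atz('top',u,v,z);D=d[round(v),round(u)];print(n,P[n].round(4),'depth z',atd('top',u,v,D).round(4))
q=P['round']-P['key'];print('yaw key-round',np.degrees(np.arctan2(q[0],-q[1])),np.hypot(*q[:2]))
q=P['TR']-P['BR'];print('yaw',np.degrees(np.arctan2(q[1],q[0])),np.hypot(*q[:2]))
q=P['BR']-P['BL'];print('yaw',np.degrees(np.arctan2(q[0],-q[1])),np.hypot(*q[:2]))
th=np.radians(15.5);X=np.array([np.cos(th),np.sin(th)]);Y=np.array([-X[1],X[0]])
for n,a,b in [('key',-36,36),('round',-36,-36),('mush',36,-36),('rockerpush',60,36)]:
    print(n,(P['grid'][:2]+X*a/1e3+Y*b/1e3).round(4))
for u in range(150,205,8): print(u,atd('top',u,250,d[250,u]).round(3))
E
```

```text
bar [0.5136 0.3452 0.168 ] depth z [0.5139 0.3457 0.1654]
mush [0.5175 0.2713 0.17  ] depth z [0.5163 0.2698 0.1804]
key [0.427  0.3172 0.163 ] depth z [0.4271 0.3176 0.1606]
round [0.4491 0.249  0.164 ] depth z [0.449  0.2488 0.1649]
grid [0.4713 0.2914 0.15  ] depth z [0.4738 0.2968 0.1168]
TR [0.5566 0.247  0.15  ] depth z [0.5612 0.2515 0.1159]
BR [0.4287 0.2079 0.15  ] depth z [0.4293 0.2091 0.1385]
BL [0.3883 0.3385 0.15  ] depth z [0.3884 0.3397 0.1438]
L [0.5151 0.3767 0.15  ] depth z [0.5154 0.3774 0.1468]
yaw key-round 17.95917292516671 0.07173331854243621
yaw 17.013118991349995 0.13371361153567135
yaw 17.211355068123705 0.13669847009003602
key [0.427  0.3165]
round [0.4462 0.2471]
mush [0.5156 0.2663]
rockerpush [0.5195 0.3421]
150 [ 0.577  0.592 -0.162]
158 [ 0.587  0.592 -0.243]
166 [ 0.598  0.591 -0.327]
174 [ 0.61   0.59  -0.422]
182 [ 0.624  0.591 -0.533]
190 [ 0.638  0.589 -0.646]
198 [ 0.653  0.586 -0.768]
```

>>> play_rows(commands="0 0 0.8 0 0 0; 0 0 0.8 0 0 0; 0 0 0.8 0 0 0; 0.7 0.8 0.2 0 0 0; 0.7 0.8 0.2 0 0 0; 0.7 0.8 0.2 0 0 0; 0.7 0.8 0.2 0 0 0; 0.7 0.8 0.2 0 0 0; 0.7 0.8 0.2 0 0 0; 0.7 0.8 0 0 0 0; 0.7 0.8 0 0 0 0; 0.7 0.8 0 0 0 0; 0.7 0.8 0 0 0 0; 0.7 0.8 0 0 0 0; 0.7 0.8 0 0 0 0; 0 0 0 0 0 0", grip=0)

```text
time_s: 1.7
tcp_pos: [0.4009, -0.3172, 0.33]
ee_rot: [[-0.971, -0.239, -0.0], [-0.239, 0.971, 0.001], [0.0, 0.001, -1.0]]
wrist_force: [-0.4, -0.2, -0.3]
gripper_width: 0.006
gripper_force: 0.0
```

>>> play_rows(commands="0.17 0.9 0 0 0 0.02; 0.17 0.9 0 0 0 0.02; 0.17 0.9 0 0 0 0.02; 0.17 0.9 0 0 0 0.02; 0.17 0.9 0 0 0 0.02; 0.17 0.9 0 0 0 0.02; 0.17 0.9 0 0 0 0.02; 0.17 0.9 0 0 0 0.02; 0.17 0.9 0 0 0 0.02; 0.17 0.9 0 0 0 0.02; 0.17 0.9 0 0 0 0.02; 0.17 0.9 0 0 0 0.02; 0.17 0.9 0 0 0 0.02; 0.17 0.9 0 0 0 0.02; 0.17 0.9 0 0 0 0.02; 0.17 0.9 0 0 0 0.02; 0.17 0.9 0 0 0 0.02; 0.17 0.9 0 0 0 0.02; 0.17 0.9 0 0 0 0.02; 0.17 0.9 0 0 0 0.02")

```text
time_s: 3.7
tcp_pos: [0.5013, 0.221, 0.3302]
ee_rot: [[-0.956, -0.293, -0.001], [-0.293, 0.956, -0.001], [0.001, -0.0, -1.0]]
wrist_force: [0.3, -0.6, -0.2]
gripper_width: 0.006
gripper_force: 0.0
```

>>> play_rows(commands="0.1 0.8 -0.6 0 0 0; 0.1 0.8 -0.6 0 0 0; 0.1 0.8 -0.6 0 0 0; 0.1 0.8 -0.6 0 0 0; 0.1 0.7 -0.4 0 0 0; 0 0 0 0 0 0; 0 0 0 0 0 0")

```text
time_s: 4.4
tcp_pos: [0.5163, 0.3371, 0.2458]
ee_rot: [[-0.956, -0.293, -0.001], [-0.293, 0.956, -0.002], [0.002, -0.001, -1.0]]
wrist_force: [0.0, 0.1, 0.7]
gripper_width: 0.006
gripper_force: 0.0
```

>>> play_rows(commands="0.06 0.23 -0.5 0 0 0; 0 0 -0.5 0 0 0; 0 0 -0.5 0 0 0; 0 0 -0.5 0 0 0; 0 0 -0.2 0 0 0; 0 0 -0.2 0 0 0; 0 0 -0.1 0 0 0; 0 0 -0.1 0 0 0; 0 0 0 0 0 0; 0 0 0 0 0 0")

```text
time_s: 5.4
tcp_pos: [0.5185, 0.3448, 0.1693]
ee_rot: [[-0.956, -0.293, 0.001], [-0.293, 0.956, 0.001], [-0.002, 0.001, -1.0]]
wrist_force: [1.5, -1.2, 0.3]
gripper_width: 0.001
gripper_force: 0.5
```

>>> play_rows(commands="0 0 -0.08 0 0 0; 0 0 -0.08 0 0 0; 0 0 -0.08 0 0 0; 0 0 0 0 0 0; 0 0 0 0 0 0")

```text
time_s: 5.9
tcp_pos: [0.5187, 0.3452, 0.162]
ee_rot: [[-0.956, -0.294, 0.002], [-0.294, 0.956, 0.002], [-0.002, 0.001, -1.0]]
wrist_force: [3.7, 1.0, 3.8]
gripper_width: 0.005
gripper_force: 1.9
```

>>> play_rows(commands="0 0 -0.06 0 0 0; 0 0 -0.06 0 0 0; 0 0 0 0 0 0; 0 0 0 0 0 0")

```text
time_s: 6.3
tcp_pos: [0.5187, 0.3452, 0.1593]
ee_rot: [[-0.956, -0.294, 0.002], [-0.294, 0.956, 0.002], [-0.003, 0.001, -1.0]]
wrist_force: [1.3, 1.0, 8.3]
gripper_width: 0.006
gripper_force: 4.3
```

>>> play_rows(commands="0 0 -0.07 0 0 0; 0 0 -0.07 0 0 0; 0 0 0 0 0 0; 0 0 0 0 0 0; 0 0 0 0 0 0")

```text
time_s: 6.8
tcp_pos: [0.5188, 0.3452, 0.159]
ee_rot: [[-0.955, -0.295, 0.005], [-0.295, 0.955, 0.002], [-0.005, 0.001, -1.0]]
wrist_force: [-4.4, -0.9, 22.7]
gripper_width: 0.003
gripper_force: 11.3
```

>>> play_rows(commands="0 0 0.8 0 0 0; 0 0 0.8 0 0 0; -0.6 -0.2 0 0 0 0; -0.6 -0.2 0 0 0 0; -0.6 -0.2 0 0 0 0; -0.6 -0.2 0 0 0 0; -0.65 -0.15 0 0 0 0; 0 0 0 0 0 0; 0 0 0 0 0 0; 0 0 0 0 0 0")

```text
time_s: 7.8
tcp_pos: [0.4264, 0.3158, 0.2007]
ee_rot: [[-0.956, -0.293, -0.002], [-0.293, 0.956, -0.001], [0.002, -0.001, -1.0]]
wrist_force: [0.4, 0.9, -0.1]
gripper_width: 0.002
gripper_force: 0.0
```

```bash
python3 - <<'E'
from h import *
p,d=cams.capture('side');cv2.imwrite('pics/s1.png',cv2.resize(p[140:260,210:370],None,fx=5,fy=5,interpolation=cv2.INTER_CUBIC))
print(r.sense()['tcp_pos'])
E
```

```text
[0.42664895 0.31594397 0.20082554]
```

View pics/s1.png

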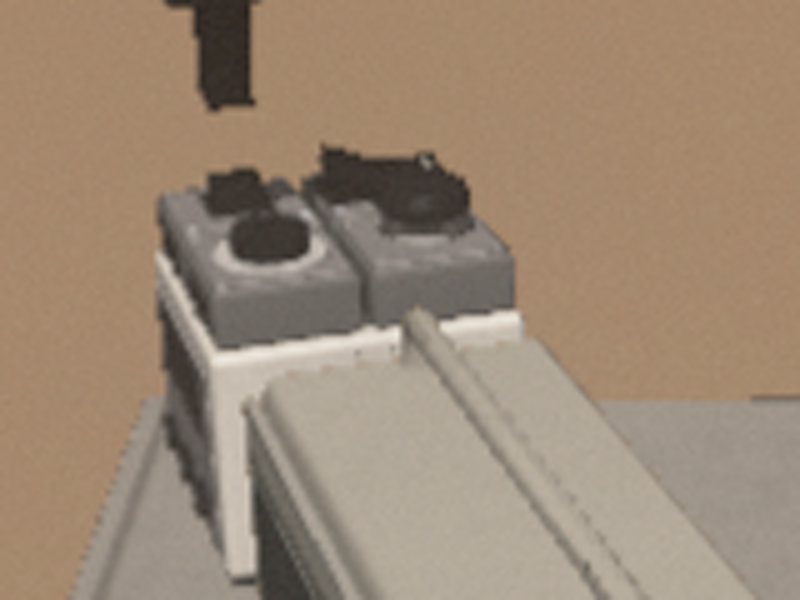

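The side crop shows the rocker's near end raised at (330,155) and its far half level, so it is on. The fingers at (225,100) stand above the key at (235,190).

>>> play_rows(commands="0.02 0.03 -0.5 0 0 0; 0 0 -0.4 0 0 0; 0 0 -0.1 0 0 0; 0 0 -0.1 0 0 0; 0 0 -0.1 0 0 0; 0 0 -0.1 0 0 0; 0 0 -0.1 0 0 0; 0 0 -0.05 0 0 0; 0 0 0 0 0 0; 0 0 0 0 0 0")

```text
time_s: 8.85
tcp_pos: [0.4274, 0.3171, 0.1583]
ee_rot: [[-0.956, -0.294, 0.001], [-0.294, 0.956, 0.001], [-0.001, 0.0, -1.0]]
wrist_force: [0.2, -0.7, 2.5]
gripper_width: -0.001
gripper_force: 1.3
```

>>> play_rows(commands="0 0 -0.06 0 0 0; 0 0 -0.06 0 0 0; 0 0 0 0 0 0; 0 0 0 0 0 0; 0 0 0 0 0 0")

```text
time_s: 9.35
tcp_pos: [0.4275, 0.3171, 0.1563]
ee_rot: [[-0.956, -0.294, 0.001], [-0.294, 0.956, 0.001], [-0.002, 0.0, -1.0]]
wrist_force: [-2.9, -1.8, 11.6]
gripper_width: 0.002
gripper_force: 5.8
```

>>> play_rows(commands="0 0 -0.06 0 0 0; 0 0 -0.06 0 0 0; 0 0 0 0 0 0; 0 0 0 0 0 0; 0 0 0 0 0 0")

```text
time_s: 9.85
tcp_pos: [0.4276, 0.3171, 0.1561]
ee_rot: [[-0.955, -0.295, 0.003], [-0.295, 0.955, 0.001], [-0.003, 0.0, -1.0]]
wrist_force: [-8.5, -3.7, 27.9]
gripper_width: 0.005
gripper_force: 13.9
```

>>> play_rows(commands="0 0 0.75 0 0 0; 0 0 0.75 0 0 0; 0.18 -0.57 0 0 0 0; 0.18 -0.57 0 0 0 0; 0.18 -0.57 0 0 0 0; 0.18 -0.57 0 0 0 0; 0 0 -0.5 0 0 0; 0 0 -0.2 0 0 0; 0 0 0 0 0 0; 0 0 0 0 0 0")

```text
time_s: 10.85
tcp_pos: [0.4487, 0.2482, 0.1744]
ee_rot: [[-0.956, -0.293, -0.001], [-0.293, 0.956, -0.001], [0.001, -0.001, -1.0]]
wrist_force: [0.6, 0.2, 0.2]
gripper_width: 0.007
gripper_force: 0.0
```

>>> play_rows(commands="0 0 -0.1 0 0 0; 0 0 -0.1 0 0 0; 0 0 -0.1 0 0 0; 0 0 -0.1 0 0 0; 0 0 -0.1 0 0 0; 0 0 -0.1 0 0 0; 0 0 -0.08 0 0 0; 0 0 0 0 0 0; 0 0 0 0 0 0; 0 0 0 0 0 0")

```text
time_s: 11.85
tcp_pos: [0.4488, 0.2487, 0.1563]
ee_rot: [[-0.956, -0.294, 0.001], [-0.294, 0.956, 0.0], [-0.001, 0.0, -1.0]]
wrist_force: [-5.3, 0.3, 11.4]
gripper_width: 0.006
gripper_force: 5.9
```

```bash
python3 - <<'E'
from h import *
p,d=cams.capture('side');cv2.imwrite('pics/s2.png',cv2.resize(p[140:260,210:370],None,fx=5,fy=5,interpolation=cv2.INTER_CUBIC))
s=r.sense();print(s['tcp_pos'],s['wrist_force'],s['time_s'])
E
```

```text
[0.44875874 0.24869212 0.156291  ] [-5.72059341 -0.10984157 11.53135573] 11.9
```

View pics/s2.png

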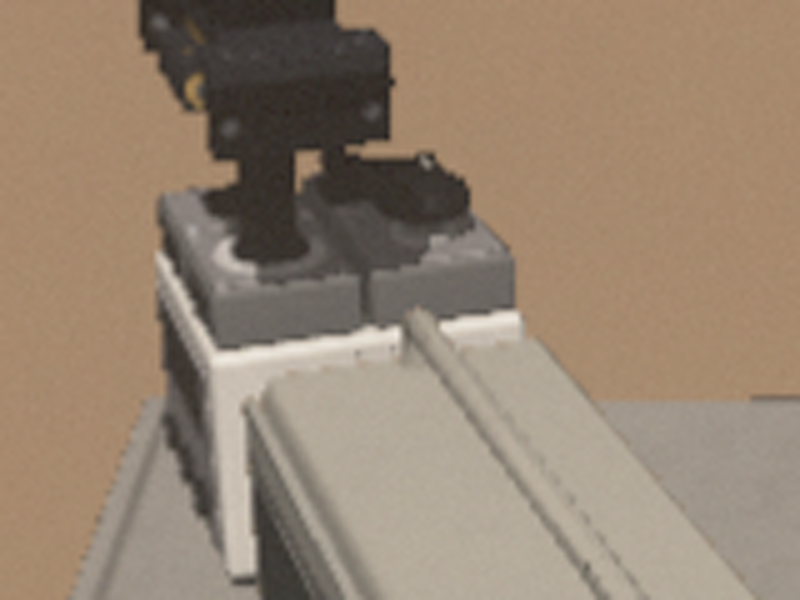

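The fingers hold the round button down at (270,245). The force is 11.5 N, above the 5 N spring, so the button is on its stop. The mushroom head at (425,190) is clear.

```bash
python3 -c "
from h import *
print(r.finish_job())"
```

```text
the job is handed in; nothing more can be done
None
```

I pushed the rocker on, pushed the square key fully in, and handed the job in at about 12 s with the fingers still holding the round button down at about 11.5 N; the stop button and loose items were not touched, and no verdict came back.

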